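# Pin the tray's retaining bar shut

## Robot

A 6-joint arm with a two-finger parallel gripper is mounted at the origin on a cart in front of the work surface, level with it; the furniture and walls round the work are solid. World frame = base frame: x ahead of the robot, y to its left, z up, the work surface at z = 0. Lengths are in mm, angles in rad, forces in N, time in s.
With the tool pointing down it reaches from about 250 to 800 mm from the base axis. Payload 3.9 kg.
Tool frame: the origin (TCP) lies midway between the tips of the shut fingers; the grasp point (between the pads) lies 19 mm behind it; z points along the fingers, y is the line along which they close (so a half turn about z gives the same grasp; the last joint's range is limited). The gripper opens to 85 mm and grips with 20 to 120 N. Pads are 22 mm wide; open, the fingers measure 114 mm over their backs; the gripper's body (76 mm by 85 mm) begins 54 mm behind the grasp point. The pads swing forward as they close: fully open they stand 13 mm farther back than shut.
Start: joints at [1.174, 0.26, -0.138, 1.173, 0, 1.571], TCP at [202.891, 484.201, 231.304] pointing down, gripper open.
Joint ranges: [-2.78, 2.78], [-0.83, 1.72], [-1.28, 1.37], [-1.9, 2.12], [-1.57, 1.48], [-3.14, 3.14]. Speed limits (rad/s): [2.57, 2.57, 3.14, 3.14, 3.14, 3.14].

## Interface

Orientations are given as a rotation vector (axis times angle).
In Python, from workcell import ctrl gives the robot as it stands. The module is installed in compiled form; this text tells all that it offers.
- The arm moves only by the tool servo_tool, never from a script. Its argument "increments" is a list of rows, each a list of 3 entries, a list of its own where there are three numbers: the turn, a rotation vector about the tool's x, y, z in units of 2 rad (1.0 is 2 rad), then the shift along the tool's x, y, z in units of 0.2 m (1.0 is 0.2 m), then the opening, from 0 (shut) to 1 (fully open). In form: [[[ax, ay, az], [tx, ty, tz], hand], ...]. A call has 1 to 12 rows; each row is the pose to reach, as a shift and turn from the pose commanded when the call began, along the tool's axes at that moment; what a row does not reach only later rows make up. A row lasts 1/12 s, in which the tool goes at most 41.7 mm and 7.16 degrees, less where a joint would pass 70% of its speed; a pose out of reach is approached as far as the arm can. A call with a number of a shift or a turn outside -1 to 1 is refused whole. A call with a gripper value outside its range is refused whole. The fingers move at their own pace and stop on an object; the grip force is fixed at half the most. Time passes only in rows, so rows that repeat a pose let the fingers close. It gives the time, the measured TCP pose, the force, the opening and the grip force at its end, in the units of the state.
- ctrl.read_state(): the state, without advancing time (a new reading comes with each control period).
- ctrl.snapshot(name): name is "side" or "top" or "wrist"; returns the picture (384x512x3 uint8, blue, green, red); there is no depth.
- ctrl.camera_params(name): a dict with "fx", "fy", "cx", "cy" (pixels), "R" (3x3) and "t" (3): a world point X has camera coordinates R X + t. Camera axes: x right, y down, z forward; pixel columns grow to the right and rows downward; lengths in mm; the calibration is good to about 2 mm. A picture is of the moment at which its call begins: read the wrist's pose just before it. camera_params takes no time and is no camera call; for the wrist camera it gives the pose at the moment of the call.
- ctrl.job_done(): hands the job in; it is judged then, once.
The state is a dict: "time_s": time; "joint_positions": joint angles; "qvel": joint speeds; "joint_torque": joint torques, N m; "tcp_pos": TCP position; "eef_rot": TCP orientation; "force": force on the tool from outside, world axes, zero at the start; "torque": the same for the moment, N m; "width": opening from 0.0 (shut) to 1.0 (fully open); "grip_force": force on a finger pad.
Only numpy, scipy, OpenCV 4.12 (cv2) and the standard library are available. Lean on these libraries where they do the work, as an engineer would, in place of code of your own. Each camera call takes 0.05 s, during which the arm holds its last target. There are 200 camera calls.

## Task

Swing the retaining bar of the plywood carry tray fully home into its fork so that the three holes line up, then drop the long headed pin down through fork, bar and fork until its head rests on the fork. Leave the short pin in its block and let go of everything.

Things in the scene. Friction and masses are not known exactly. Their poses are not given: they have to be found in the camera images.
- carrier: Fixed plywood carry tray, 150 x 300 mm, holding an 85 mm tall jar and two boxes. Origin on the bench; x points to its back, y to the bar's hinge, z up. Along its front (-x) a flat steel bar hinges on a post at (-60, 130) mm; a steel fork stands at (-60, -100) mm: two level plates 52 x 52 x 8 mm, undersides 50 and 74 mm up, joined at the back, with 28 mm through holes at their centres.
- bar (a joint): Angle of the bar about its vertical hinge, rad. 0 = fully home at its stop: parallel to the tray's y, its end between the fork plates, holes in line; grows as it swings out to the front, at most 1.4 (direction hinge to end in the tray's frame: -sin q, -cos q). 8 mm thick, 62 to 70 mm above the bench, 28 mm hole 230 mm from the hinge. Moves with under 1 N at the grip, stays where left.
- bar_grip (a point): Point on the axis of the bar's upright black round grip (18 mm diameter, standing 45 mm above the bar, top 115 mm above the bench), 120 mm from the hinge axis; the point lies 18 mm below the grip's top, 97 mm above the bench.
- bar_pivot (a point): Point on the vertical hinge axis of the bar, at the bar's upper face, 70 mm above the bench.
- fork_hole (a point): Centre of the fork's hole at the upper face of its upper plate, 82 mm above the bench; axes as the tray's.
- long_pin: The longer steel pin: shank 16 mm diameter, 60 mm long, nose tapering to 8 mm over the last 10 mm; above it a flange 44 mm diameter, 6 mm thick; on that a round knob 22 mm diameter, 40 mm tall. 0.11 to 0.22 kg. Origin at the nose tip, z up to the knob. Stands upright in a 36 mm deep socket of a wooden block 45 mm tall, flange 24 mm above the block, knob top 115 mm above the bench.
- short_pin: The other pin in the same block, 90 mm from the first: same flange and knob, but the shank is only 18 mm, so its flange lies on the block and its knob top is 91 mm above the bench. Origin at the tip of its shank, z up. Too short for the job. Which socket holds which pin varies.
Things that resemble listed ones, but are neither listed nor needed, are in the scene too. What is shaped like the long_pin but pink or turquoise is not meant.

How it is judged (in metres and radians):
At the end, for the whole second after the job is handed in: The bar is home (within 0.08 rad), and the long pin rests upright (within 0.17 rad) through both fork plates and the bar, its tip within 14 mm of the hole's axis and at least 54 mm below the fork's upper face (60 mm when the flange lies flat), at rest (value of joint bar below 0.08 rad and z of long_pin in the frame of fork_hole below -0.054 m and horizontal distance between long_pin and fork_hole below 0.014 m and angle between long_pin's own z axis and vertical below 0.17 rad and linear speed of long_pin below 0.02 m/s); the robot touches nothing.
It fails at once if the short pin is moved from its socket (more than 40 mm) (distance of short_pin from where it was at the start of the episode above 0.04 m).
It also fails if it takes over 45 s, if anything falls off the work surface, if the arm or the gripper's body presses on something with over 40 N, if the wrist force passes 120 N, or if a joint passes its speed limit or range.

## Working session

There is one attempt and no reset: what is moved stays moved. The work goes in short steps, Python scripts to look and compute and a tool call to move; the robot and the scene stay as the last step left them, time stands still between calls to the robot, and variables do not carry over. Pictures are saved under pics/ and viewed, at most 10 in all, crops included, and the job is handed in when it is done.

Besides the shell and the picture viewer there is one more tool, called after "Call:" as name(argument=value, ...), one argument or row to a line, values as JSON. servo_tool: Moves the arm, as the interface text tells. Shifts and turns lie within -1 to 1; 1 stands for 0.2 m of shift or 2 rad of turn. Its arguments: {"type":"object","properties":{"increments":{"type":"array"}},"required":["increments"]}

```bash
mkdir -p pics
python3 - <<'E'
from workcell import ctrl
import cv2,numpy as np
s=ctrl.read_state();print(s)
for n in ("top","side"):
    cv2.imwrite(f"pics/{n}0.png",ctrl.snapshot(n)); p=ctrl.camera_params(n);print(n,p["fx"],p["cx"],p["cy"],(-np.array(p["R"]).T@p["t"]).round(),np.array(p["R"]).round(2).tolist())
E
```

```text
{'time_s': 0.0, 'joint_positions': array([ 1.17400160e+00,  2.60685365e-01, -1.39403524e-01,  1.17271908e+00,
       -2.72313942e-06,  1.57080313e+00]), 'qvel': array([-0.00209047, -0.00021548, -0.00199285, -0.00028757, -0.00061896,
       -0.00060637]), 'joint_torque': array([ 1.58700695e-03, -4.05678427e+01,  2.53921276e+01,  1.88586937e-02,
       -6.56837869e-05, -6.62068885e-06]), 'tcp_pos': array([202.62115924, 483.55727853, 230.45118589]), 'eef_rot': array([-0.61913539, -3.07957658,  0.00309835]), 'force': array([ 1.27260308, -0.32626796,  0.17590932]), 'torque': array([-0.00942477,  0.04772707,  0.02066442]), 'grip_force': 0.0, 'width': 1.0007905488760673}
top 354.09355231507936 251.73015218575398 195.0266640506208 [ 377.  -23. 1011.] [[-0.01, -1.0, -0.0], [-0.99, 0.01, -0.12], [0.12, -0.0, -0.99]]
side 469.00220066233163 253.37908696930572 191.34425668360004 [ 219.  941. 1281.] [[-0.97, -0.25, -0.01], [-0.18, 0.74, -0.65], [0.18, -0.63, -0.76]]
```

View pics/top0.png

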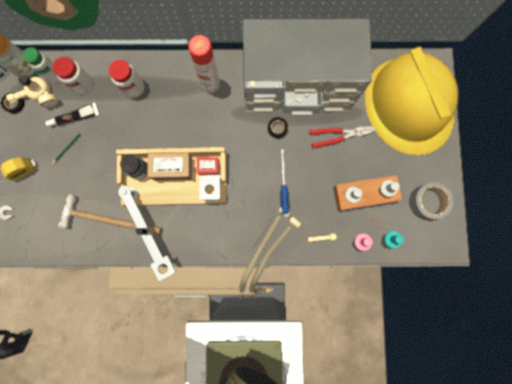

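View pics/side0.png

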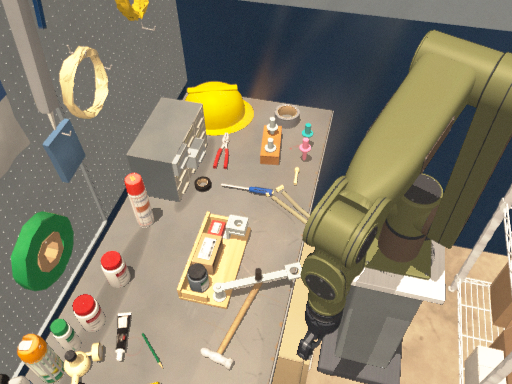

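The top view shows the tray at (115-227,150-205), the bar hinge near (127,190), its end at (162,268), the fork near (210,187) and the pin block at (368,194) with knobs at (354,195) and (390,187). The side view shows the same, with knobs near (270,145) and (272,123). I'll zoom in next.

```bash
cat > h.py <<'E'
import numpy as np,cv2
from workcell import ctrl
def ray(n,u,v,p=None):
    p=p or ctrl.camera_params(n);R=np.array(p["R"]);c=-R.T@np.array(p["t"])
    return c,R.T@np.array([(u-p["cx"])/p["fx"],(v-p["cy"])/p["fy"],1])
def plane(n,u,v,z,p=None):
    c,d=ray(n,u,v,p);return c+d*(z-c[2])/d[2]
def two(a,b):
    (c,d),(e,f)=a,b
    s=np.linalg.lstsq(np.c_[d,-f],e-c,rcond=None)[0]
    P,Q=c+d*s[0],e+f*s[1];return (P+Q)/2,np.linalg.norm(P-Q)
def local(P):
    from scipy.spatial.transform import Rotation as Ro
    s=ctrl.read_state();return Ro.from_rotvec(s["eef_rot"]).inv().apply(P)
E
python3 - <<'E'
import cv2,numpy as np
t=cv2.imread("pics/top0.png");s=cv2.imread("pics/side0.png")
f=lambda i,x,y,w,h,k:cv2.resize(i[y:y+h,x:x+w],None,fx=k,fy=k,interpolation=cv2.INTER_CUBIC)
a=f(t,105,140,130,145,3);b=f(t,330,165,80,60,5)
c=f(s,175,200,130,110,3);d=f(s,250,105,60,65,4)
o=np.zeros((600,800,3),np.uint8)
def put(i,x,y):
    i=i[:600-y,:800-x];o[y:y+i.shape[0],x:x+i.shape[1]]=i
put(a,0,0);put(b,400,0);put(c,400,300);put(d,0,440) 
put(f(s,250,105,60,40,4),0,440)
cv2.imwrite("pics/z.png",o)
E
```

```text
(no output)
```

View pics/z.png

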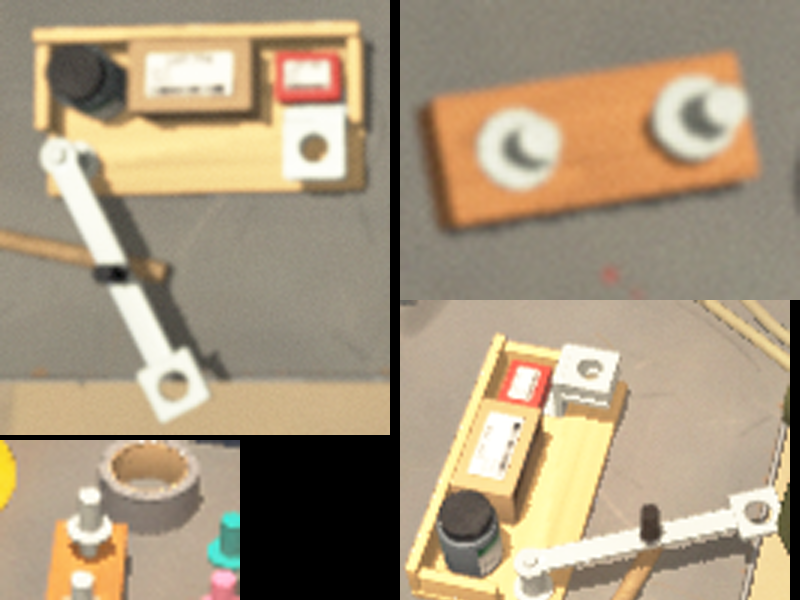

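Run:
```python
from h import *
P={}
for n,a,b,z in [("hole",(209.5,188.9),(238,223),82),("pivot",(124.1,190.7),(218.1,287),70),("end",(163.1,268.7),(293.8,270.4),70),("griptop",(138,230.4),(258.2,269.5),115),("knob",(395.1,185.3),(272.2,118.5),115),("flange",(388.5,188.3),(272,127.5),75),("short",(358.1,193.3),(270.2,140.5),91)]:
    p=plane("top",*a,z);q=plane("side",*b,z);w,e=two(ray("top",*a),ray("side",*b))
    P[n]=(p+q)/2;print(n,p.round(1),q.round(1),w.round(1),round(e,1))
P["pivot"],P["hole"]
d=P["hole"]-P["pivot"];e=P["end"]-P["pivot"];print(np.linalg.norm(d[:2]),np.linalg.norm(e[:2]))
ad,ae=np.arctan2(d[1],d[0]),np.arctan2(e[1],e[0]);print("yaw home",ad,"q",ad-ae)
for q in (ad-ae,0):print("grip q",q,P["pivot"][:2]+120*np.array([np.cos(ad-q),np.sin(ad-q)]))
print(np.linalg.norm(P["knob"]-P["short"]))
from scipy.spatial.transform import Rotation as Ro
print(Ro.from_rotvec(ctrl.read_state()["eef_rot"]).as_matrix().round(3))
```

```text
hole [509.3  88.4  82. ] [509.7  89.2  82. ] [509.7  88.5  81.1] 0.5
pivot [507.5 318.9  70. ] [505.4 317.2  70. ] [506.2 318.1  71.6] 2.2
end [301.3 209.1  70. ] [303.8 209.3  70. ] [302.6 209.2  70.3] 2.4
griptop [400.1 263.6 115. ] [400.  258.5 115. ] [399.6 261.7 120.5] 0.8
knob [ 511.  -390.1  115. ] [ 510.8 -392.4  115. ] [ 510.3 -389.   118. ] 0.5
flange [ 509.  -388.5   75. ] [ 509.6 -386.8   75. ] [ 509.7 -389.3   72.7] 0.8
short [ 494.  -301.9   91. ] [ 495.9 -297.9   91. ] [ 495.9 -303.4   85.9] 2.4
229.280328823237 231.10668497586778
yaw home -1.5575533402079884 q 1.0937272680068268
grip q 1.0937272680068268 [400.58544451 261.52966586]
grip q 0 [508.03687153 198.04833149]
95.76140891926474
[[-0.922  0.386 -0.001]
 [ 0.386  0.922 -0.002]
 [-0.    -0.002 -1.   ]]
```

The long pin is the right-hand one in the top view. The geometry checks out: the pivot-hole and pivot-bar-end distances are about 230 mm. Next I move towards the bar grip.

Call:
servo_tool(
  increments=[
    [[0,0,-0.2],[-0.9,-0.43,0],1],
    [[0,0,-0.2],[-0.9,-0.43,0],1],
    [[0,0,-0.2],[-0.9,-0.43,0],1],
    [[0,0,-0.2],[-0.9,-0.43,0],1],
    [[0,0,-0.2],[-0.9,-0.43,0],1],
    [[0,0,-0.2],[-0.9,-0.43,0],1],
    [[0,0,-0.2],[-0.9,-0.43,0],1],
  ],
)

```text
time_s: 0.68
tcp_pos: [336.7, 333.4, 231.0]
eef_rot: [-0.003, -3.141, 0.001]
force: [0.6, 0.4, 0.3]
width: 1.002
grip_force: 0.0
```

```bash
cat >> h.py <<'E'
def go(x,y,z,yaw):  # tool pointing straight down, tool y at world angle yaw
    from scipy.spatial.transform import Rotation as Ro
    s=ctrl.read_state();R=Ro.from_rotvec(s["eef_rot"])
    Y=np.array([np.cos(yaw),np.sin(yaw),0]);Z=np.array([0,0,-1.]);T=Ro.from_matrix(np.c_[np.cross(Y,Z),Y,Z])
    print("t",round(s["time_s"],2),"at",s["tcp_pos"].round(1),"q6",s["joint_positions"].round(2)[[0,5]],"yaw",np.arctan2(*R.as_matrix()[[1,0],1]).round(3),
     "turn",((R.inv()*T).as_rotvec()/2).round(3),"shift",(R.inv().apply(np.array([x,y,z])-s["tcp_pos"])/200).round(4))
E
python3 -c "
from h import *
go(400.6,261.5,150,1.571)"
```

```text
t 0.68 at [336.7 333.4 231. ] q6 [0.78 0.78] yaw 1.569 turn [-0.    -0.    -0.001] shift [-0.3202 -0.3587  0.4051]
```

Call:
servo_tool(
  increments=[
    [[0,0,0],[-0.32,-0.36,0.2],1],
    [[0,0,0],[-0.32,-0.36,0.2],1],
    [[0,0,0],[-0.32,-0.36,0.2],1],
    [[0,0,0],[-0.32,-0.36,0.2],1],
    [[0,0,0],[-0.32,-0.36,0.2],1],
  ],
)

```text
time_s: 1.1
tcp_pos: [399.1, 263.8, 190.6]
eef_rot: [0.004, -3.139, 0.0]
force: [0.2, 0.2, -0.5]
width: 1.001
grip_force: 0.0
```

```bash
python3 -c "
from h import *
go(400.6,261.5,79,1.571)
p=ctrl.camera_params('wrist');i=ctrl.snapshot('wrist')
cv2.imwrite('pics/w1.png',i)
R=np.array(p['R'])
for X in ([400.6,261.5,115],[506.3,318,70],[509.5,88.7,82]):
    c=R@np.array(X)+p['t'];print(p['fx']*c[0]/c[2]+p['cx'],p['fy']*c[1]/c[2]+p['cy'])
"
```

```text
t 1.1 at [399.1 263.8 190.6] q6 [0.58 0.58] yaw 1.574 turn [-0.    -0.001  0.001] shift [-0.0085 -0.0116  0.5579]
249.93284268455915 205.71168723547447
306.9816334087101 292.164650531932
70.39464427063669 302.05178433602015
```

View pics/w1.png

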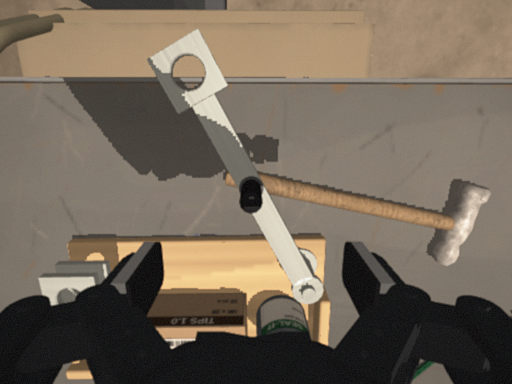

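The wrist view shows the grip top at about (250,202) and the pivot at (308,290). Both are within a few pixels of the prediction, so I descend and grasp.

Call:
servo_tool(
  increments=[
    [[0,0,0],[-0.01,-0.01,0.2],1],
    [[0,0,0],[-0.01,-0.01,0.4],1],
    [[0,0,0],[-0.01,-0.01,0.55],0.8],
    [[0,0,0],[-0.01,-0.01,0.55],0.3],
    [[0,0,0],[-0.01,-0.01,0.55],0],
    [[0,0,0],[-0.01,-0.01,0.55],0],
    [[0,0,0],[-0.01,-0.01,0.55],0],
    [[0,0,0],[-0.01,-0.01,0.55],0],
  ],
)

```text
time_s: 1.82
tcp_pos: [403.5, 263.1, 83.8]
eef_rot: [-0.006, 3.138, 0.004]
force: [-1.2, 0.0, 4.7]
width: 0.194
grip_force: 58.3
```

```bash
python3 -c "
from h import *
s=ctrl.read_state();print(s['time_s'],s['width'],s['force'],s['grip_force'])
p=np.array([506.4,318]);ad=-1.5575;x0=s['tcp_pos'][:2]
q0=ad-np.arctan2(*(x0-p)[::-1]);print('r',np.linalg.norm(x0-p),'q',q0)
for q in (.9,.7,.5,.3,.15,.05,0,-.02):
    X=p+np.linalg.norm(x0-p)*np.array([np.cos(ad-q),np.sin(ad-q)]);print(q,X.round(1));go(*X,79,1.571)
"
```

```text
1.8167 0.19354487089718034 [-1.24558722  0.03129253  4.67474076] 58.346773982048035
r 116.65519657515236 q 1.0936498659453728
0.9 [416.  244.3]
t 1.82 at [403.5 263.1  83.8] q6 [0.58 0.57] yaw 1.575 turn [0.001 0.002 0.002] shift [-0.062  -0.0942  0.0239]
0.7 [432.4 227.8]
t 1.82 at [403.5 263.1  83.8] q6 [0.58 0.57] yaw 1.575 turn [0.001 0.002 0.002] shift [-0.144 -0.177  0.024]
0.5 [451.8 214.9]
t 1.82 at [403.5 263.1  83.8] q6 [0.58 0.57] yaw 1.575 turn [0.001 0.002 0.002] shift [-0.2407 -0.2418  0.0242]
0.3 [473.4 206.1]
t 1.82 at [403.5 263.1  83.8] q6 [0.58 0.57] yaw 1.575 turn [0.001 0.002 0.002] shift [-0.3484 -0.2861  0.0245]
0.15 [490.5 202.4]
t 1.82 at [403.5 263.1  83.8] q6 [0.58 0.57] yaw 1.575 turn [0.001 0.002 0.002] shift [-0.4338 -0.3048  0.0247]
0.05 [502.1 201.4]
t 1.82 at [403.5 263.1  83.8] q6 [0.58 0.57] yaw 1.575 turn [0.001 0.002 0.002] shift [-0.4918 -0.3101  0.0249]
0 [508.  201.4]
t 1.82 at [403.5 263.1  83.8] q6 [0.58 0.57] yaw 1.575 turn [0.001 0.002 0.002] shift [-0.521  -0.3106  0.0251]
-0.02 [510.3 201.4]
t 1.82 at [403.5 263.1  83.8] q6 [0.58 0.57] yaw 1.575 turn [0.001 0.002 0.002] shift [-0.5327 -0.3103  0.0251]
```

Call:
servo_tool(
  increments=[
    [[0,0,0],[-0.029,-0.05,0],0],
    [[0,0,0],[-0.064,-0.097,0],0],
    [[0,0,0],[-0.104,-0.142,0],0],
    [[0,0,0],[-0.148,-0.182,0],0],
    [[0,0,0],[-0.197,-0.218,0],0],
    [[0,0,0],[-0.248,-0.249,0],0],
    [[0,0,0],[-0.302,-0.275,0],0],
    [[0,0,0],[-0.358,-0.294,0],0],
    [[0,0,0],[-0.402,-0.305,0],0],
    [[0,0,0],[-0.446,-0.3135,0],0],
  ],
)

```text
time_s: 2.65
tcp_pos: [493.0, 200.2, 83.5]
eef_rot: [-0.006, 3.139, 0.006]
force: [0.9, 4.3, 4.6]
width: 0.185
grip_force: 60.0
```

Call:
servo_tool(
  increments=[
    [[0,0,0],[-0.04,-0.004,0],0],
    [[0,0,0],[-0.07,-0.006,0],0],
    [[0,0,0],[-0.09,-0.006,0],0],
    [[0,0,0],[-0.1,-0.006,0],0],
    [[0,0,0],[-0.105,-0.006,0],0],
  ],
)

```text
time_s: 3.07
tcp_pos: [511.9, 198.9, 83.4]
eef_rot: [0.009, -3.141, -0.004]
force: [-7.3, 2.8, 11.8]
width: 0.189
grip_force: 60.9
```

The bar reacts with -7 N in x, so it is on its stop. I release, lift and look.

Call:
servo_tool(
  increments=[
    [[0,0,0],[0,0,0],1],
    [[0,0,0],[0,0,0],1],
    [[0,0,0],[0,0,0],1],
    [[0,0,0],[0,0,0],1],
    [[0,0,0],[0,0,-0.2],1],
    [[0,0,0],[0,0,-0.4],1],
    [[0,0,0],[0,-0.15,-0.6],1],
    [[0,0,0],[0,-0.35,-0.6],1],
    [[0,0,0],[0.02,-0.55,-0.6],1],
    [[0,0,0],[0.02,-0.55,-0.6],1],
    [[0,0,0],[0.02,-0.55,-0.6],1],
  ],
)

```text
time_s: 3.98
tcp_pos: [508.5, 85.9, 201.6]
eef_rot: [0.002, 3.141, -0.0]
force: [0.4, 0.1, -0.1]
width: 1.001
grip_force: 0.0
```

```bash
python3 -c "
from h import *
go(510.3,-389.3,200,1.571)
p=ctrl.camera_params('wrist');i=ctrl.snapshot('wrist');t=ctrl.snapshot('side')
R=np.array(p['R'])
for X in ([508,198,115],[509.5,88.7,82]):
    c=R@np.array(X)+p['t'];print(p['fx']*c[0]/c[2]+p['cx'],p['fy']*c[1]/c[2]+p['cy'])
np.savez('w2.npz',**p)
cv2.imwrite('pics/w2raw.png',i)
o=np.zeros((384,790,3),np.uint8);o[:,:512]=i;o[:,520:]=cv2.resize(t[200:328,180:270],(270,384));cv2.imwrite('pics/w2.png',o)
"
```

```text
t 3.98 at [508.5  85.9 201.6] q6 [0.17 0.17] yaw 1.57 turn [-0.     0.    -0.001] shift [-0.0118 -2.3757  0.0083]
394.79497198417357 198.53615355950234
256.08252539064273 189.42224933239785
```

View pics/w2.png

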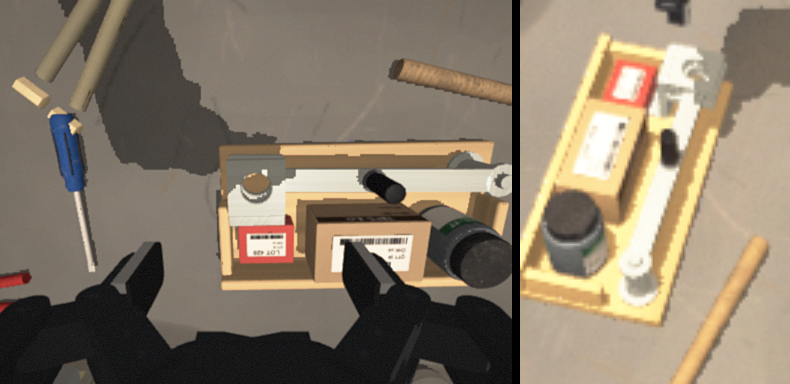

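The side crop shows the bar lying home along the fork, and in the wrist view the fork hole is at (256,187). I go on to the pin.

Call:
servo_tool(
  increments=[
    [[0,0,0],[-0.005,-1,0],1],
    [[0,0,0],[-0.005,-1,0],1],
    [[0,0,0],[-0.005,-1,0],1],
    [[0,0,0],[-0.005,-1,0],1],
    [[0,0,0],[-0.005,-1,0],1],
  ],
)

```text
time_s: 4.5
tcp_pos: [510.7, -113.0, 200.8]
eef_rot: [0.008, -3.141, 0.0]
force: [0.5, 0.4, 1.7]
width: 1.001
grip_force: 0.0
```

Call:
servo_tool(
  increments=[
    [[0,0,0],[-0.005,-1,0],1],
    [[0,0,0],[-0.005,-1,0],1],
    [[0,0,0],[-0.005,-1,0],1],
    [[0,0,0],[-0.005,-1,0],1],
    [[0,0,0],[-0.005,-1,0],1],
  ],
)

```text
time_s: 4.92
tcp_pos: [512.9, -313.6, 200.5]
eef_rot: [0.007, -3.141, 0.0]
force: [0.6, 1.0, 0.6]
width: 1.0
grip_force: 0.0
```

Call:
servo_tool(
  increments=[
    [[0,0,0],[0,-0.3,0],1],
    [[0,0,0],[0,-0.37,0],1],
    [[0,0,0],[0,-0.37,0],1],
    [[0,0,0],[0,-0.37,0],1],
  ],
)

```text
time_s: 5.25
tcp_pos: [513.0, -386.4, 199.8]
eef_rot: [0.004, -3.141, -0.002]
force: [-0.2, 0.6, -1.1]
width: 1.004
grip_force: 0.0
```

```bash
python3 -c "
from h import *
go(510.3,-389.3,81,1.571)
p=ctrl.camera_params('wrist');i=ctrl.snapshot('wrist')
R=np.array(p['R'])
for X in ([510.3,-389.3,115],[510.3,-389.3,75],[495,-301,91]):
    c=R@np.array(X)+p['t'];print(p['fx']*c[0]/c[2]+p['cx'],p['fy']*c[1]/c[2]+p['cy'])
cv2.imwrite('pics/w3.png',i)
"
```

```text
t 5.25 at [ 513.  -386.4  199.8] q6 [-0.65 -0.65] yaw 1.573 turn [ 0.001 -0.     0.001] shift [ 0.0131 -0.0152  0.5941]
249.16170473622338 196.83187515474535
249.5485224346222 184.0754438800363
353.7531270512421 171.4342093876055
```

View pics/w3.png

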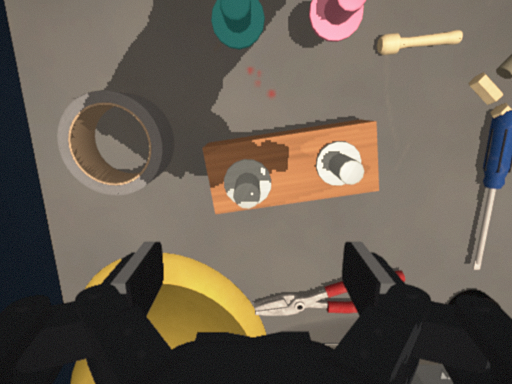

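The knob top is at (247,199) and the flange at (247,183), within 2 px of prediction. The short pin, with its flange on the block, is at (350,170). I descend and grasp the long pin.

Call:
servo_tool(
  increments=[
    [[0,0,0],[0.012,-0.02,0.1],1],
    [[0,0,0],[0.012,-0.02,0.25],1],
    [[0,0,0],[0.012,-0.02,0.4],1],
    [[0,0,0],[0.012,-0.02,0.5],1],
    [[0,0,0],[0.012,-0.02,0.59],1],
    [[0,0,0],[0.012,-0.02,0.59],1],
    [[0,0,0],[0.012,-0.02,0.59],0],
    [[0,0,0],[0.012,-0.02,0.59],0],
    [[0,0,0],[0.012,-0.02,0.59],0],
    [[0,0,0],[0.012,-0.02,0.59],0],
    [[0,0,0],[0.012,-0.02,0.59],0],
    [[0,0,0],[0.012,-0.02,0.59],0],
  ],
)

```text
time_s: 6.3
tcp_pos: [510.5, -390.5, 84.8]
eef_rot: [-0.005, 3.14, -0.002]
force: [-0.6, 0.8, 4.1]
width: 0.24
grip_force: 58.4
```

Call:
servo_tool(
  increments=[
    [[0,0,0],[0,0,-0.06],0],
    [[0,0,0],[0,0,-0.14],0],
    [[0,0,0],[0,0,-0.24],0],
    [[0,0,0],[0,0,-0.36],0],
    [[0,0,0],[0,0,-0.48],0],
    [[0,0,0],[0,0,-0.58],0],
    [[0,0,0],[0,0,-0.62],0],
    [[0,0,0],[0,0,-0.62],0],
  ],
)

```text
time_s: 6.97
tcp_pos: [510.8, -391.0, 209.7]
eef_rot: [-0.005, 3.138, -0.004]
force: [0.9, -0.4, -1.2]
width: 0.24
grip_force: 59.3
```

Call:
servo_tool(
  increments=[
    [[0,0,0],[0,0.1,0],0],
    [[0,0,0],[0,0.25,0],0],
    [[0,0,0],[0,0.4,0],0],
    [[0,0,0],[0,0.55,0],0],
    [[0,0,0],[0,0.7,0],0],
    [[0,0,0],[0,0.85,0],0],
    [[0,0,0],[0,1,0],0],
  ],
)

```text
time_s: 7.55
tcp_pos: [507.8, -188.3, 205.3]
eef_rot: [0.004, -3.139, -0.002]
force: [0.1, 0.1, -2.0]
width: 0.237
grip_force: 59.3
```

Call:
servo_tool(
  increments=[
    [[0,0,0],[0,0.15,0],0],
    [[0,0,0],[0,0.3,0],0],
    [[0,0,0],[0,0.45,0],0],
    [[0,0,0],[0,0.6,0],0],
    [[0,0,0],[0,0.75,0],0],
    [[0,0,0],[0,0.9,0],0],
    [[0,0,0],[0,1,0],0],
    [[0,0,0],[0,1,0],0],
  ],
)

```text
time_s: 8.22
tcp_pos: [507.1, 13.4, 205.5]
eef_rot: [0.012, -3.138, -0.003]
force: [-0.9, -0.1, -1.9]
width: 0.242
grip_force: 59.3
```

```bash
python3 -c "
from h import *
go(509.5,88.7,200,1.571);print(ctrl.read_state()['width'])
p=ctrl.camera_params('wrist');i=ctrl.snapshot('wrist');t=ctrl.snapshot('side')
o=np.zeros((384,800,3),np.uint8);o[:,:512]=i;o[:,520:]=cv2.resize(t[140:268,180:273],(280,384));cv2.imwrite('pics/w4.png',o)
"
```

```text
t 8.22 at [507.1  13.4 205.5] q6 [0.03 0.02] yaw 1.578 turn [ 0.001 -0.002  0.004] shift [-0.0148  0.3763  0.0283]
0.2423746274482105
```

View pics/w4.png

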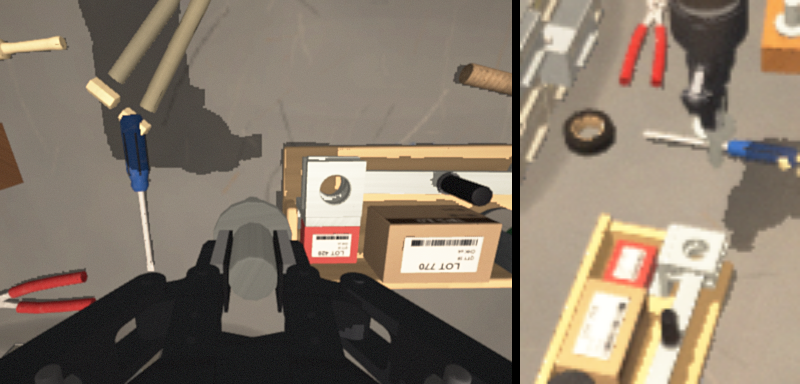

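The pin is held upright in the gripper. The fork hole shows at (335,187) and the grip at about (487,192). I check the hole position with the wrist ray.

```bash
python3 -c "
from h import *
i=cv2.imread('pics/w4.png')[:,:512]
print(plane('wrist',335,187,82), plane('wrist',335,187.,78))
go(509.3,88.5,200,1.571)
s=ctrl.read_state();print(s['eef_rot'],ctrl.read_state()['tcp_pos'])
j=cv2.resize(i[150:235,295:375],None,fx=7,fy=7,interpolation=cv2.INTER_CUBIC);cv2.imwrite('pics/w5.png',j)
"
```

```text
[506.67461889  85.04852026  82.        ] [507.73397488  86.18170937  78.        ]
t 8.32 at [507.5  10.5 205.8] q6 [0.02 0.02] yaw 1.576 turn [-0.    -0.001  0.002] shift [-0.0112  0.3902  0.029 ]
[ 7.84124812e-03 -3.13894407e+00  9.24595779e-04] [507.46432237  10.45800586 205.84348128]
```

View pics/w5.png

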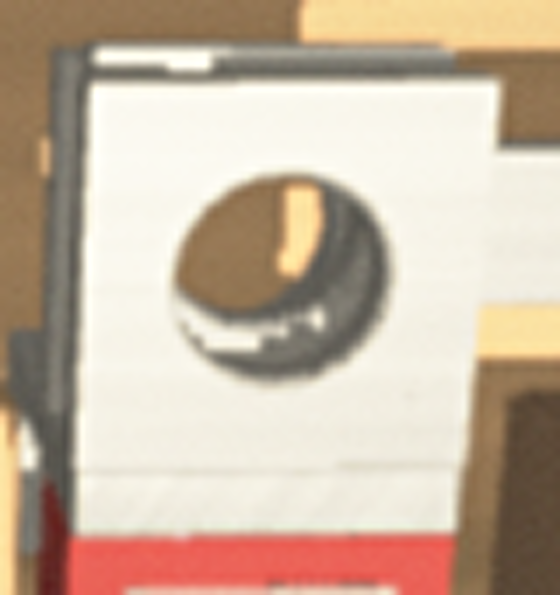

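Call:
servo_tool(
  increments=[
    [[0,0,0],[-0.01,0.1,0],0],
    [[0,0,0],[-0.01,0.25,0],0],
    [[0,0,0],[-0.01,0.35,0],0],
    [[0,0,0],[-0.01,0.39,0],0],
    [[0,0,0],[-0.01,0.39,0],0],
    [[0,0,0],[-0.01,0.39,0],0],
    [[0,0,0],[-0.01,0.39,0],0],
  ],
)

```text
time_s: 8.9
tcp_pos: [510.1, 86.6, 207.0]
eef_rot: [0.003, -3.141, 0.001]
force: [-0.7, 1.0, -1.3]
width: 0.238
grip_force: 59.4
```

```bash
python3 -c "
from h import *
go(509.4,88.6,98,1.571)
for n,u,v in [('side',0,0)]:
    t=ctrl.snapshot('side');cv2.imwrite('pics/s6.png',cv2.resize(t[160:260,190:290],(600,600),interpolation=cv2.INTER_CUBIC))
    p=ctrl.camera_params('side');R=np.array(p['R'])
    for X in ([509.4,88.6,82],[509.4,88.6,130]):
        c=R@np.array(X)+p['t'];print((p['fx']*c[0]/c[2]+p['cx']-190)*6,(p['fy']*c[1]/c[2]+p['cy']-160)*6)
"
```

```text
t 8.9 at [510.1  86.6 207. ] q6 [0.17 0.17] yaw 1.573 turn [-0.    -0.     0.001] shift [0.0031 0.0105 0.5448]
288.8301997243219 377.27704944425136
285.2028217131482 321.65021653439686
```

View pics/s6.png

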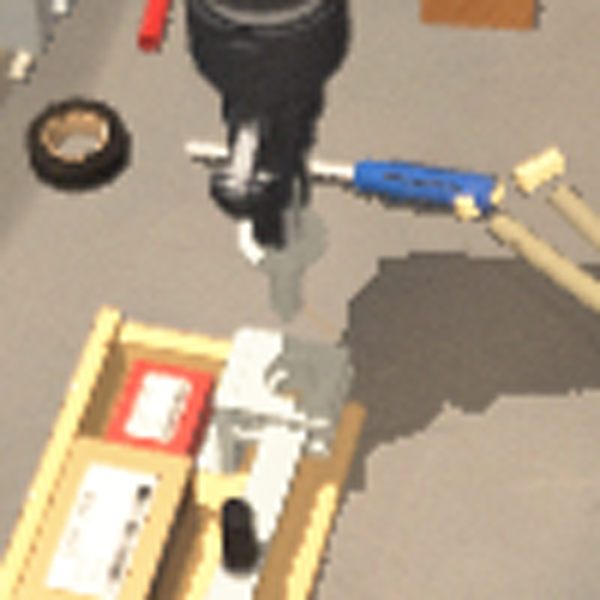

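The pin nose is at (285,315) and hangs centred over the hole at (289,377). I descend in steps.

Call:
servo_tool(
  increments=[
    [[0,0,0],[0.003,0.01,0.06],0],
    [[0,0,0],[0.003,0.01,0.12],0],
    [[0,0,0],[0.003,0.01,0.18],0],
    [[0,0,0],[0.003,0.01,0.23],0],
    [[0,0,0],[0.003,0.01,0.27],0],
    [[0,0,0],[0.003,0.01,0.31],0],
    [[0,0,0],[0.003,0.01,0.34],0],
    [[0,0,0],[0.003,0.01,0.36],0],
  ],
)

```text
time_s: 9.62
tcp_pos: [509.5, 89.7, 134.6]
eef_rot: [0.005, -3.141, 0.0]
force: [-0.3, 0.2, -1.7]
width: 0.241
grip_force: 59.4
```

Call:
servo_tool(
  increments=[
    [[0,0,0],[0,-0.003,0.03],0],
    [[0,0,0],[0,-0.003,0.06],0],
    [[0,0,0],[0,-0.003,0.09],0],
    [[0,0,0],[0,-0.003,0.12],0],
    [[0,0,0],[0,-0.003,0.145],0],
    [[0,0,0],[0,-0.003,0.165],0],
    [[0,0,0],[0,-0.003,0.17],0],
    [[0,0,0],[0,-0.003,0.17],0],
  ],
)

```text
time_s: 10.28
tcp_pos: [509.4, 89.3, 100.9]
eef_rot: [0.005, -3.141, 0.0]
force: [0.5, -1.0, -1.0]
width: 0.236
grip_force: 59.4
```

The nose is deep inside with no contact force and about 3 mm left to drop. I release and retreat straight up.

Call:
servo_tool(
  increments=[
    [[0,0,0],[0,0,0.01],0],
    [[0,0,0],[0,0,0.01],1],
    [[0,0,0],[0,0,0.01],1],
    [[0,0,0],[0,0,0.01],1],
    [[0,0,0],[0,0,0],1],
    [[0,0,0],[0,0,-0.1],1],
    [[0,0,0],[0,0,-0.25],1],
    [[0,0,0],[0,0,-0.45],1],
    [[0,0,0],[0,0,-0.6],1],
    [[0,0,0],[0,0,-0.6],1],
    [[0,0,0],[0,0,-0.6],1],
  ],
)

```text
time_s: 11.2
tcp_pos: [511.5, 89.7, 223.8]
eef_rot: [-0.005, 3.136, 0.002]
force: [-0.4, -0.4, -0.4]
width: 1.0
grip_force: 0.0
```

```bash
python3 -c "
from h import *
s=ctrl.read_state();print(s['time_s'],s['tcp_pos'],s['width'])
i=ctrl.snapshot('wrist');t=ctrl.snapshot('side')
o=np.zeros((384,800,3),np.uint8);o[:,:512]=i;o[:,520:]=cv2.resize(t[170:298,180:273],(280,384));cv2.imwrite('pics/w7.png',o)
"
```

```text
11.2 [511.46477491  89.69236778 223.83403176] 0.9998715411071252
```

View pics/w7.png

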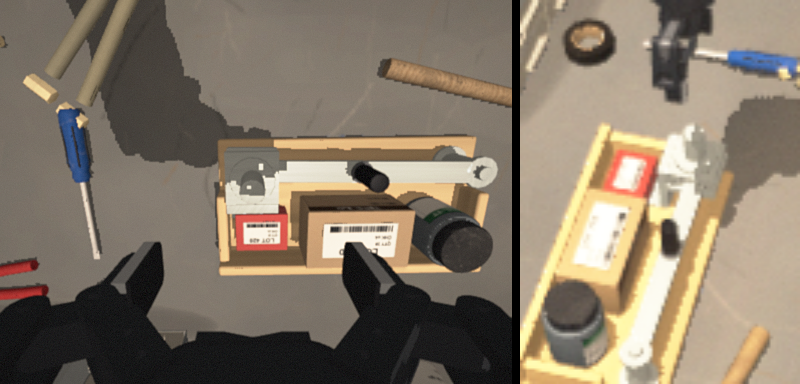

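The pin's flange lies flat on the fork at (253,180), its knob is upright, the bar is home and the gripper is clear. I hand in the job.

```bash
python3 -c "
from workcell import ctrl
print(ctrl.job_done())"
```

```text
the job is handed in; nothing more can be done
None
```

I handed the job in at about 11 s: in the last pictures the bar is home, the long pin stands upright through fork, bar and fork with its head on the fork, the gripper is clear, and I never touched the short pin; the judge's verdict was not shown.

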